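# Lift the drain grate with the lever

## Robot

A 7-joint arm with a two-finger parallel gripper is mounted at the origin on the work surface; the furniture and walls round the work are solid. World frame = base frame: x ahead of the robot, y to its left, z up, the work surface at z = 0. Lengths are in m, angles in rad, forces in N, time in s.
With the tool pointing down it reaches from about 0.425 to 1.025 m from the base axis. Payload 3.6 kg.
Tool frame: the origin (TCP) lies on the centre line of the jaws, within the pads' length; the fingertips stand 17 mm ahead of it and the grasp point (between the pads) lies 2 mm behind it (nose_length is the distance from the TCP to the fingertips, in m); z points along the fingers, y is the direction in which the jaws open and shut (so a half turn about z gives the same grasp; the last joint's range is limited). The gripper opens to 85 mm and grips with 20 to 120 N. Pads are 22 mm wide; open, the fingers measure 114 mm over their backs; the gripper's body (76 mm by 85 mm) begins 54 mm behind the grasp point. The pads swing forward as they close: fully open they stand 13 mm farther back than shut.
Start: joints at [1.252, 0.591, 0.048, 1.609, -0.033, 0.943, -0.034], TCP at [0.162, -0.707, 0.248] pointing down, gripper open.
Joint ranges: [-2.69, 2.69], [-0.47, 2.24], [-1.27, 1.36], [0.19, 2.51], [-1.53, 4.68], [0.08, 2.07], [-3.09, 3.09]. Speed limits (rad/s): [2.57, 2.57, 3.14, 3.14, 3.14, 3.14, 3.14].

## Interface

Orientations are given as a unit quaternion [w, x, y, z].
In Python, from station import get_obs, grab_frame, sign_off, search_frame, outline_of, nose_length gives the robot as it stands. The module is installed in compiled form; this text tells all that it offers.
- The arm moves only by the tool play_rows, never from a script. Its argument "targets" is a list that holds one entry, the list of rows, each a list of 7 numbers: the closure, from -1 (fully open) to 1 (shut), then the shift along the tool's x, y, z in cm, then the turn, a rotation vector about the tool's x, y, z in degrees. A call has 1 to 5 rows; each row is the pose to reach, as a shift and turn from the pose measured when the call began, along the tool's axes at that moment; what a row does not reach only later rows make up. A row lasts 1/8 s, in which the tool goes at most 62.5 mm and 10.7 degrees, less where a joint would pass 70% of its speed; a pose out of reach is approached as far as the arm can. A call with a gripper value outside its range is refused whole. The fingers move at their own pace and stop on an object; "squeeze" is the grip in N (left out, the last holds). Time passes only in rows, so rows that repeat a pose let the fingers close. It gives the time, the measured TCP pose, the force and the opening at its end, in the units of the state.
- get_obs(): the state, without advancing time (a new reading comes with each control period).
- grab_frame(name): name is "scene" or "side" or "wrist"; returns a dict with "frame" (420x560x3 uint8, blue, green, red), "intrinsics" (3x3 intrinsics, pixels), "k1" (the pictures are not rectified: a ray, as slopes to the right and down, at radius r is drawn at 1 + k1 r^2 times it, then the intrinsics apply), "world_from_camera" (4x4, takes a point from camera to world coordinates). Camera axes: x right, y up, looking along -z (the intrinsics and any distortion apply to the point x, -y, -z); pixel columns grow to the right and rows downward; lengths in m; the calibration is good to about 2 mm. A picture is of the moment at which its call begins. There is no depth.
- sign_off(): hands the job in, once; it reports no verdict.
Trained networks look in a picture, given as the dict that the camera call returned (one of the last four; its "shot" number tells which), for a name from the list of things; names that differ only in an ending like _2 or _b are one class to them, and where a whole thing is asked for, a point or a joint stands for the part that bears it (a point fixed in the world has none). Each returns a list of dicts, best first, with "score" (0 to 1); they miss things now and then, are a little off and sometimes report something else, mostly with a low value. They report only what shows in the picture. A call takes as long as a camera call.
- search_frame(picture, label): "xyz" ([x, y, z] in m, in world coordinates, good to about 4 mm: the middle of the surface that is visible of it).
- outline_of(picture, label): "region" (420x560 bool, what is visible of it).
The state is a dict: "time_s": time; "q": joint angles; "qd": joint speeds; "joint_torque": joint torques, N m; "tool_pos": TCP position; "eef_rot": TCP orientation; "contact_force": force on the tool from outside, world axes, zero at the start; "torque": the same for the moment, N m; "finger_gap": finger opening in m.
Only numpy, scipy, OpenCV 4.12 (cv2) and the standard library are available. Lean on these libraries where they do the work, as an engineer would, in place of code of your own. Each camera call takes 0.05 s, during which the arm holds its last target.

## Task

The drain box has to be opened for inspection: push the swing stop by its upright peg until its arm is completely out from beneath the lever, then press down the rubber pad on the lever's long end so that the short end raises the heavy grate, its free edge at least 30 mm above where it lies when shut. Finish while still pressing and holding the grate up like that, at rest. Push and press only: do not lift the lever, do not touch the grate itself, and leave the loose things standing about where they are.

Things in the scene. Friction and masses are not known exactly. Their poses are not given: they have to be found in the camera images.
- stand: Grey steel stand fixed to the bench. Origin on the bench under the lever's pivot; y runs along the lever, drain box towards -y (170 wide, y -285 to -130, rim 115 high), lever's pad towards +y; z up. Cheeks at the pivot, 48 wide, 44 along y, 152 high. Bare bench under the pad. Stop post at x -115, y 140, 26 diameter, on a strip 8 high (x -143 to -88, y -5 to 170).
- lever: Loose flat steel bar, 30 wide, 10 thick, 322 long, lying level on a fixed round pivot bar between two cleats on its underside: it rocks there but cannot slide; a keeper pin lies above it. Origin: underside at the pivot, 110 above the bench. Its y axis points along it to the pad: the short end (toe) reaches y -107, under the grate's tongue; the long end reaches y +215.
- lever_pad (a point): Centre of the top of the ribbed black rubber pad on the lever's long end, 40 wide, 50 along the lever; 190 from the pivot, 125 above the bench at rest. Pressing takes 2 to 9 N. It moves on an arc: rocking 0.37 rad lowers it about 70 and raises the edge of the grate about 40 (nearly in proportion). It meets the bench at about 0.5 rad, the top then about 30 high. Let go, it comes up again.
- flap: Heavy steel grate flap (170 x 155, bars 10 thick, about 2.4 kg) on the drain box, shut and level at the start. Origin on its hinge, at the box's rim away from the lever (stand's y -280, 126 high); its y axis runs from the hinge to the free edge. A tongue 60 wide reaches over the lever's toe.
- flap_edge (a point): Middle of the upper free edge of the grate's tongue, 215 from the hinge; 131.5 above the bench when shut. Its height shows how far the grate is open.
- stop (a joint): Angle (rad) of the swing stop, an aluminium arm 130 long from pivot to tip, 18 wide, 91 to 103 above the bench, on an upright axis; it blocks the lever. 0 = square across, 7 below the lever; starts at -0.2 to 0.2; grows as the tip swings towards the drain box (stand's -y), clockwise from above; clear of the lever from 0.8 on; ends at 1.5. Stays where left; 1 to 2 N at the peg.
- stop_peg (a point): Centre of the top of the upright dark steel peg on the stop arm: 14 diameter, 36 high, top 139 above the bench, 55 from the stop's pivot axis; at angle 0 it stands 60 from the lever's centre line, on the stand's -x side. Push it towards the drain box.
- stop_pivot (a point): Top centre of the stop's pivot, on its upright axis, 109 above the bench.
- oil_bottle: Loose bystander: white squeeze bottle with red nozzle, 49 diameter, 150 high, origin at the centre of its underside.
- union_1: Loose bystander: brass pipe union, 29 x 33, 50 high, origin at the centre of its underside.
- ptfe_roll: Loose bystander: white roll of thread tape lying flat, 48 diameter, 14 high, origin at the centre of its underside.
- screwdriver_2: Loose bystander: screwdriver with yellow handle lying flat, 172 long, 24 thick, origin under its middle.

How it is judged:
On the way, in this order (a step that is already met when the one before it is completed fails the run):
1. the swing stop is pushed out from beneath the lever (value of joint stop above 0.75 rad), for 0.2 s.
2. the lever, pressed by the fingers, holds the grate's free edge 30 mm up (height (world z) of flap_edge above 0.16 m and contact force between the fingers and lever above 0.5 N), for 0.2 s.
At the end, for the whole second after the job is handed in: The grate's free edge is held at least 30 mm (28.5 mm allowed) above its shut height, at rest, by the lever alone, with the fingers still pressing on the lever; the swing stop is clear of the lever (0.75 rad or more) (all of step 2 and angular speed of flap below 0.1 rad/s and contact force between lever and flap above 1 N and value of joint stop above 0.75 rad); the arm keeps its last pose, push and grip.
It fails at once if the grate is touched by the robot (contact force between any of the fingers, the arm and flap above 0.5 N).
It fails at once if the lever is lifted (height (world z) of lever above 0.13 m or height (world z) of lever_pad above 0.15 m).
It fails at once if a loose bystander is shifted by more than 30 mm (distance of any of oil_bottle, union_1, ptfe_roll, screwdriver_2 from where it was at the start of the episode above 0.03 m).
It also fails if it takes over 40 s, if anything falls off the work surface, if the arm or the gripper's body presses on something with over 40 N, if the wrist force passes 120 N, or if a joint passes its speed limit or range.

## Working session

There is one attempt and no reset: what is moved stays moved. The work goes in short steps, Python scripts to look and compute and a tool call to move; the robot and the scene stay as the last step left them, time stands still between calls to the robot, and variables do not carry over. Pictures are saved under pics/ and viewed, and the job is handed in when it is done.

Besides the shell and the picture viewer there is one more tool, called after "Emit:" as name([rows], argument=value, ...), one row to a line, values as JSON. play_rows: Moves the arm, as the interface text tells. Its arguments: {"type":"object","properties":{"targets":{"type":"array","items":{"type":"array","items":{"type":"array","items":{"type":"number"}}}},"squeeze":{"type":"number"}},"required":["targets"]}

```bash
ls; mkdir -p pics
python3 - <<'E'
from station import *
import cv2
o=get_obs()
for k,v in o.items(): print(k,v)
print(nose_length() if callable(nose_length) else nose_length)
for n in("scene","side"):
    p=grab_frame(n); cv2.imwrite(f"pics/{n}0.png",p["frame"])
    for l in ["stop_peg","stop_pivot","lever_pad","flap_edge","oil_bottle","union_1","ptfe_roll","screwdriver_2"]:
        try:
            r=search_frame(p,l); print(n,l,[(x["xyz"].round(3).tolist() if hasattr(x["xyz"],'round') else x["xyz"],round(x["score"],2)) for x in r][:3])
        except Exception as e: print(l,e)
E
```

```text
pics
time_s 0.0
q [ 1.25149723  0.59210748  0.04826905  1.60984327 -0.03333378  0.94270645
 -0.03368434]
qd [ 5.57672330e-04  2.16078367e-04  4.55053822e-04 -7.41934545e-04
  4.95386317e-04  2.66943468e-05  1.25842142e-03]
joint_torque [-7.80805331e-04 -5.48695922e+01  1.54662933e+00 -1.98126769e+01
  9.48011584e-03  8.73395358e-03 -7.44542604e-06]
tool_pos [ 0.16217198 -0.70580725  0.24714065]
eef_rot [-1.11753400e-03  9.93627269e-01  1.12710129e-01 -1.68227704e-04]
contact_force [ 0.09310429 -0.14435066 -0.25864961]
torque [ 0.00387421 -0.02948447  0.02617088]
finger_gap 0.08526255908994751
0.017
scene stop_peg [([0.561, 0.1132, 0.1057], 0.78)]
scene stop_pivot [([0.5617, 0.1197, 0.1017], 0.87), ([0.5596, -0.2291, 0.1301], 0.34)]
scene lever_pad [([0.6125, 0.0369, 0.1216], 0.85)]
scene flap_edge [([0.5617, -0.2292, 0.1308], 0.96)]
scene oil_bottle [([0.7249, -0.1561, 0.073], 0.74)]
scene union_1 [([0.7262, -0.0278, 0.0272], 0.47)]
scene ptfe_roll [([0.7718, 0.0853, 0.0136], 0.56)]
scene screwdriver_2 [([0.4207, -0.1734, 0.0242], 0.87)]
side stop_peg [([0.5664, 0.1161, 0.104], 0.66)]
side stop_pivot [([0.565, 0.1114, 0.1036], 0.88), ([0.6176, 0.0429, 0.1187], 0.4)]
side lever_pad [([0.6196, 0.0424, 0.1199], 0.85)]
side flap_edge [([0.5682, -0.2287, 0.1342], 0.75), ([0.7248, -0.0323, 0.0263], 0.37)]
side oil_bottle [([0.7317, -0.1591, 0.0687], 0.77), ([0.6194, 0.0425, 0.1211], 0.38)]
side union_1 [([0.7233, -0.031, 0.0256], 0.55)]
side ptfe_roll [([0.7698, 0.0918, 0.0149], 0.66), ([0.6203, 0.0399, 0.1182], 0.59)]
side screwdriver_2 [([0.4236, -0.1722, 0.023], 0.76)]
```

View pics/scene0.png

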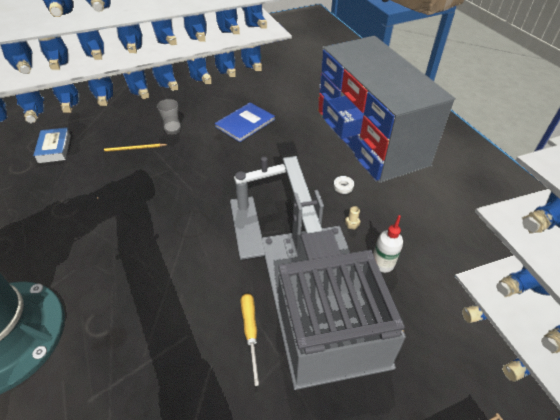

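View pics/side0.png

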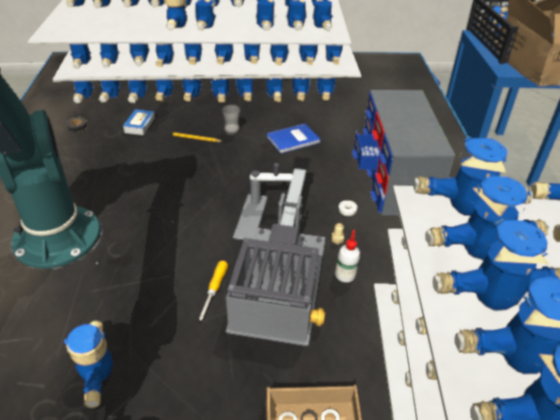

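Run:
```python
import cv2
a=cv2.imread("pics/scene0.png")[140:290,220:370]
b=cv2.imread("pics/side0.png")[155:305,220:370]
cv2.imwrite("pics/za.png",cv2.resize(a,(600,600),interpolation=cv2.INTER_CUBIC))
cv2.imwrite("pics/zb.png",cv2.resize(b,(600,600),interpolation=cv2.INTER_CUBIC))
```

```text
(no output)
```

View pics/za.png

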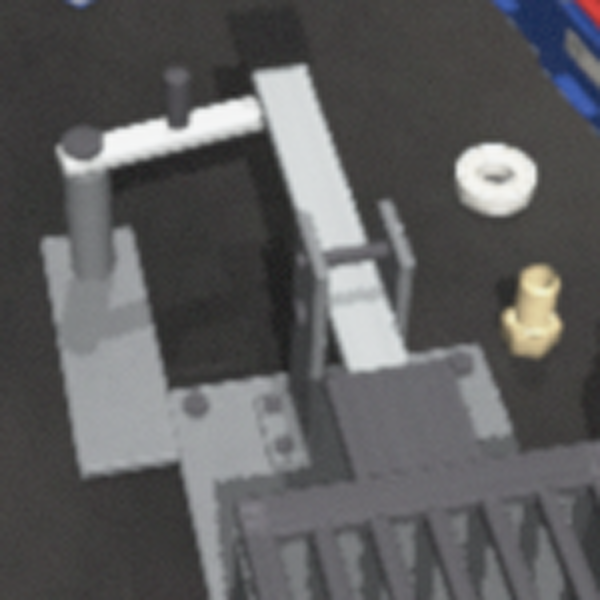

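View pics/zb.png

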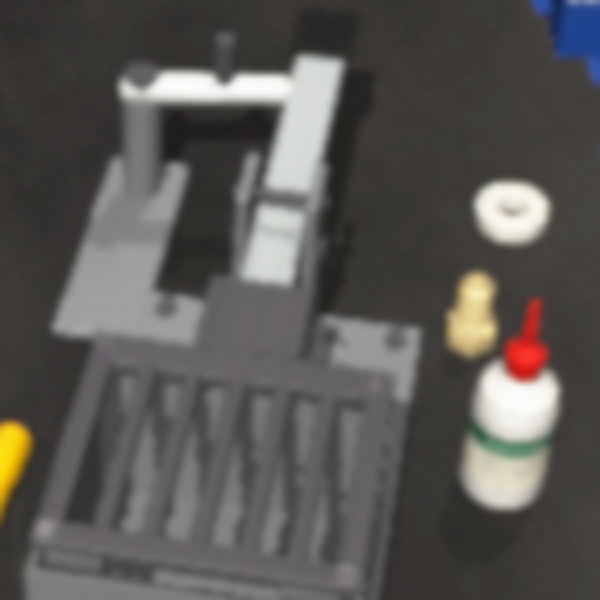

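```bash
cat > h.py <<'E'
import numpy as np, cv2
from station import *
def ray(p,u,v):
    K=np.array(p["intrinsics"],float); k=p["k1"]; T=np.array(p["world_from_camera"])
    q=cv2.undistortPoints(np.array([[[u,v]]],float),K,np.array([k,0,0,0,0],float))[0,0]
    d=T[:3,:3]@np.array([q[0],-q[1],-1]); return T[:3,3],d
def onz(p,u,v,z):
    c,d=ray(p,u,v); return c+d*(z-c[2])/d[2]
def proj(p,X):
    K=np.array(p["intrinsics"],float); T=np.array(p["world_from_camera"])
    c=T[:3,:3].T@(np.asarray(X)-T[:3,3]); s=np.array([c[0],-c[1]])/-c[2]; s=s*(1+p["k1"]*(s@s)); return K[:2,:2]@s+K[:2,2]
E
python3 - <<'E'
from h import *
np.set_printoptions(precision=4,suppress=True)
a=grab_frame("scene");b=grab_frame("side")
D={"peg":(264.3,158.3,276.2,164,.139),"pivot":(241,174.5,255.2,173,.109),"pad":(287,149.5,301.3,163.7,.125),"edge":(317,232,285.5,226.5,.1315)}
R={}
for n,(u,v,s,t,z) in D.items():
    A=onz(a,u,v,z);B=onz(b,s,t,z);R[n]=(A+B)/2;print(n,A,B)
for i,j in [("peg","pivot"),("pad","edge"),("peg","pad"),("pivot","pad")]: print(i,j,np.linalg.norm((R[i]-R[j])[:2]))
# stand fit: stand coords edge (0,-65), pad(0,190), pivot(-115,140)
S=np.array([[0,-.065],[0,.19],[-.115,.14]]);W=np.array([R[k][:2] for k in("edge","pad","pivot")])
sc,wc=S.mean(0),W.mean(0);H=(S-sc).T@(W-wc);U,_,V=np.linalg.svd(H);M=V.T@np.diag([1,np.linalg.det(V.T@U.T)])@U.T
t=wc-M@sc;print("M",M,"t",t,"yaw",np.degrees(np.arctan2(M[1,0],M[0,0])));print(S@M.T+t-W)
print("peg stand",M.T@(R["peg"][:2]-t)); p=M.T@(R["peg"][:2]-R["pivot"][:2]);print("stop angle",-np.arctan2(p[1],p[0]))
import json;json.dump({"M":M.tolist(),"t":t.tolist()},open("fit.json","w"))
for nm,pp,im in(("a",a,a["frame"].copy()),("b",b,b["frame"].copy())):
    im=cv2.resize(im[130:330,210:410],(800,800))[:600]
    def dr(pts,z,c):
        q=[proj(pp,np.r_[M@np.array(x)/1+t,z]) for x in pts]
        cv2.polylines(im,[np.int32([((w-[210,130])*4) for w in q])],True,c,1)
    dr([(-.015,-.107),(.015,-.107),(.015,.215),(-.015,.215)],.12,(0,255,0))
    dr([(-.02,.165),(.02,.165),(.02,.215),(-.02,.215)],.125,(0,0,255))
    dr([(-.143,-.005),(-.088,-.005),(-.088,.17),(-.143,.17)],.008,(255,255,0))
    dr([(-.085,-.285),(.085,-.285),(.085,-.13),(-.085,-.13)],.115,(255,0,255))
    cv2.imwrite(f"pics/fit_{nm}.png",im)
E
```

```text
peg [0.5736 0.1165 0.139 ] [0.574  0.1162 0.139 ]
pivot [0.5195 0.1198 0.109 ] [0.5193 0.1174 0.109 ]
pad [0.6378 0.1395 0.125 ] [0.6415 0.1358 0.125 ]
edge [ 0.5869 -0.1067  0.1315] [ 0.5876 -0.1116  0.1315]
peg pivot 0.054460364805844576
pad edge 0.25229432746166336
peg pad 0.06918662159619493
pivot pad 0.1217466174358973
M [[ 0.976   0.2176]
 [-0.2176  0.976 ]] t [ 0.6003 -0.0455] yaw -12.566624413824817
[[-0.0011  0.0002]
 [ 0.002   0.0023]
 [-0.0009 -0.0025]]
peg stand [-0.0611  0.1523]
stop angle -0.178269166242175
```

View pics/fit_a.png

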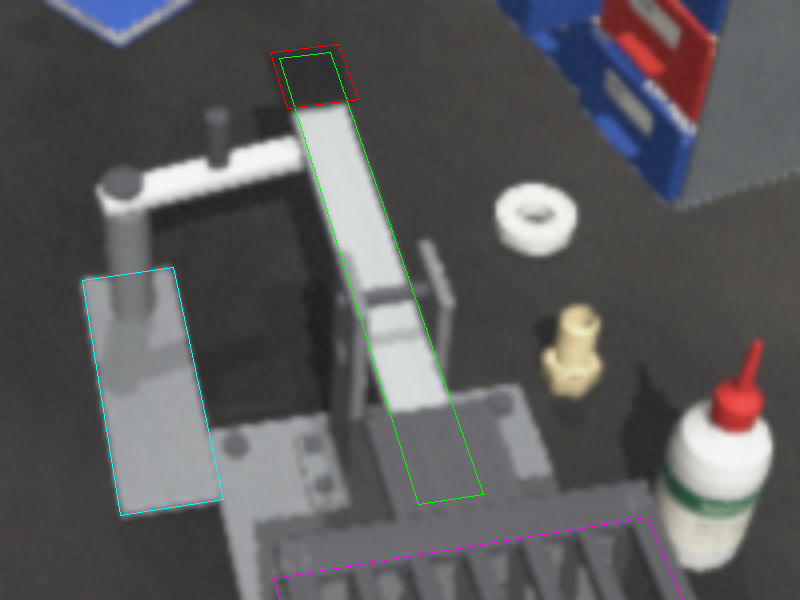

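View pics/fit_b.png

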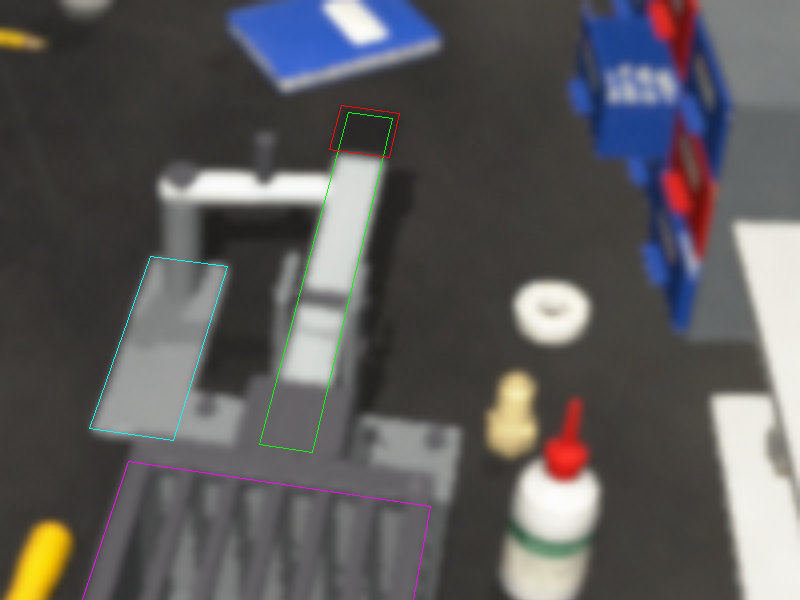

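```bash
cat >> h.py <<'E'
import json
from scipy.spatial.transform import Rotation as Ro
f=json.load(open("fit.json"));M=np.array(f["M"]);t=np.array(f["t"])
def st(x,y,z): return np.r_[M@np.array([x,y])/1+t,z]
def rows(targets,yaw):
    """targets world TCP; yaw deg of tool x"""
    o=get_obs();w,x,y,z=o["eef_rot"];R=Ro.from_quat([x,y,z,w]);p=np.array(o["tool_pos"])
    c,s=np.cos(np.radians(yaw)),np.sin(np.radians(yaw))
    G=Ro.from_matrix(np.array([[c,s,0],[s,-c,0],[0,0,-1]]))
    rv=np.degrees((R.inv()*G).as_rotvec())
    print("t",o["time_s"],"pos",p.round(4),"stand",(M.T@(p[:2]-t)).round(4),"F",np.round(o["contact_force"],2),"gap",o["finger_gap"])
    for T in targets: print((R.inv().apply(T-p)*100).round(2),rv.round(1), "world",np.round(T,3))
E
python3 - <<'E'
from h import *
np.set_printoptions(suppress=True)
n=np.array([-.295,-.955])
def peg(th): return np.array([-.115+.055*np.cos(th),.14-.055*np.sin(th)])
c=peg(-.18)-n*.035
print(c)
rows([st(*c,.25),st(*c,.13)],60.3)
E
```

```text
[-0.0505636   0.18327163]
t 1.0 pos [ 0.1623 -0.7066  0.2483] stand [-0.2836 -0.7405] F [-0.86 -0.8   0.79] gap 0.08534966983350639
[ 60.82 -73.34  -0.17] [ -0.    0.  -47.4] world [0.591 0.144 0.25 ]
[ 60.82 -73.34  11.83] [ -0.    0.  -47.4] world [0.591 0.144 0.13 ]
```

Emit:
play_rows([
  [[1, 3.5, -4.2, -1, 0, 0, -5], [1, 7, -8.4, -2, 0, 0, -10], [1, 10.5, -12.6, -2, 0, 0, -14], [1, 14, -16.8, -2, 0, 0, -19], [1, 17.5, -21, -2, 0, 0, -24]],
])

```text
time_s: 1.62
tool_pos: [0.2867, -0.4613, 0.2687]
eef_rot: [0.0, 0.948, 0.318, 0.0]
contact_force: [0.6, 0.8, -0.0]
finger_gap: 0.0004
```

```bash
python3 -c "
from h import *
rows([st(-.0505,.183,.25)],60.3)"
```

```text
t 1.625 pos [ 0.2867 -0.4613  0.2687] stand [-0.2156 -0.474 ] F [ 0.64  0.75 -0.02] gap 0.000368765556116499
[ 60.77 -29.94   1.84] [  0.1   0.  -23.2] world [0.591 0.144 0.25 ]
```

Emit:
play_rows([
  [[1, 4.9, -2.4, 0, 0, 0, -4], [1, 9.8, -4.8, 0, 0, 0, -8], [1, 14.7, -7.2, 0, 0, 0, -12], [1, 19.6, -9.7, 0, 0, 0, -16], [1, 24.5, -12.1, 0, 0, 0, -20]],
])

```text
time_s: 2.25
tool_pos: [0.4098, -0.2155, 0.269]
eef_rot: [0.001, 0.878, 0.479, 0.0]
contact_force: [1.4, 0.5, 0.4]
finger_gap: -0.0003
```

```bash
python3 -c "
from h import *
rows([st(-.0505,.183,.25)],60.3)"
```

```text
t 2.25 pos [ 0.4098 -0.2155  0.269 ] stand [-0.1489 -0.2073] F [1.35 0.45 0.36] gap -0.00034955823324912393
[40.03 -4.26  1.88] [ 0.1  0.  -3.1] world [0.591 0.144 0.25 ]
```

Emit:
play_rows([
  [[1, 5.5, -0.6, 0, 0, 0, -3], [1, 11, -1.2, 0, 0, 0, -3], [1, 16.5, -1.8, 0, 0, 0, -3], [1, 22, -2.4, 0, 0, 0, -3], [1, 27.5, -3, 0, 0, 0, -3]],
])

```text
time_s: 2.88
tool_pos: [0.5344, 0.0333, 0.2692]
eef_rot: [0.001, 0.865, 0.501, 0.001]
contact_force: [0.7, -1.4, -0.2]
finger_gap: 0.0002
```

```bash
python3 -c "
from h import *
rows([st(-.0505,.183,.25)],60.3)"
```

```text
t 2.875 pos [0.5344 0.0333 0.2692] stand [-0.0814  0.0627] F [ 0.71 -1.43 -0.21] gap 0.0002204064674700976
[12.41 -0.62  1.91] [ 0.2  0.  -0.1] world [0.591 0.144 0.25 ]
```

Emit:
play_rows([
  [[1, 5, -0.2, 1, 0, 0, 0], [1, 10, -0.4, 2, 0, 0, 0], [1, 12.7, -0.5, 3, 0, 0, 0], [1, 12.7, -0.5, 6, 0, 0, 0], [1, 12.7, -0.5, 8, 0, 0, 0]],
])

```text
time_s: 3.5
tool_pos: [0.5933, 0.1462, 0.188]
eef_rot: [0.001, 0.865, 0.502, 0.0]
contact_force: [-0.2, -0.1, -1.0]
finger_gap: 0.0
```

```bash
python3 -c "
from h import *
a=grab_frame('scene');b=grab_frame('side');c=grab_frame('wrist')
im=np.hstack([cv2.resize(a['frame'][100:250,200:350],(400,400)),cv2.resize(b['frame'][110:260,210:360],(400,400))]);cv2.imwrite('pics/s1.png',im);cv2.imwrite('pics/w1.png',c['frame'])
rows([st(-.0505,.183,.13)],60.3)"
```

```text
t 3.65 pos [0.5928 0.1455 0.1883] stand [-0.0488  0.1849] F [ 0.04 -0.5   0.67] gap 0.00012720150945057934
[-0.22 -0.11  5.83] [ 0.1  0.1 -0.1] world [0.591 0.144 0.13 ]
```

View pics/s1.png

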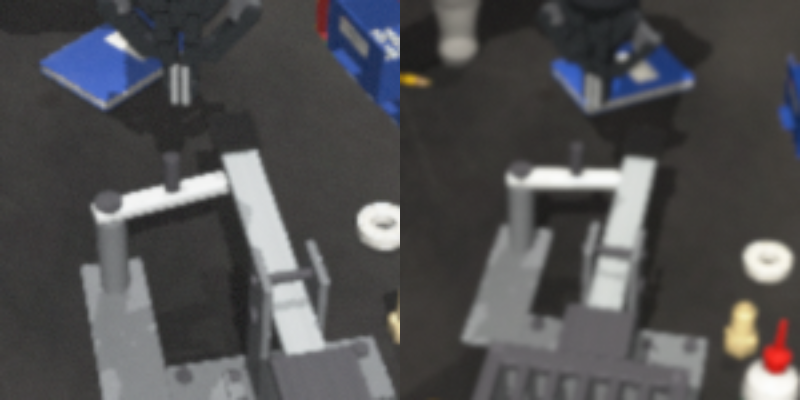

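View pics/w1.png

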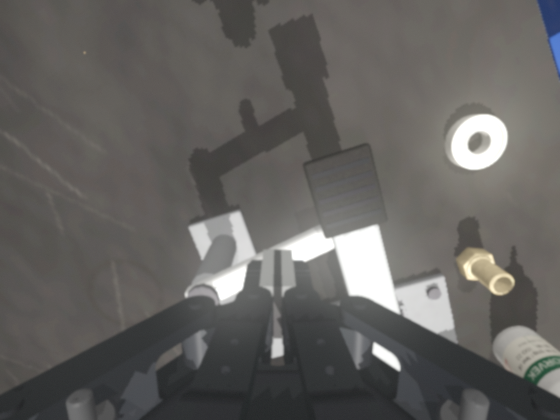

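Emit:
play_rows([
  [[1, 0, 0, 3, 0, 0, 0], [1, 0, 0, 5.8, 0, 0, 0], [1, 0, 0, 5.8, 0, 0, 0]],
])

```text
time_s: 4.03
tool_pos: [0.5922, 0.1448, 0.1297]
eef_rot: [0.001, 0.865, 0.501, -0.002]
contact_force: [-0.2, -0.7, -0.1]
finger_gap: -0.0003
```

```bash
python3 -c "
from h import *
n=np.array([-.295,-.955])
def peg(th): return np.array([-.115+.055*np.cos(th),.14-.055*np.sin(th)])
rows([st(*(peg(h)-n*.018),.13) for h in (-.18,0,.2,.4,.6,.8,.95,1.1)],60.3)"
```

```text
t 4.025 pos [0.5922 0.1448 0.1297] stand [-0.0493  0.184 ] F [-0.24 -0.66 -0.1 ] gap -0.00029414455947851683
[-1.81 -0.09 -0.02] [ 0.   0.2 -0.1] world [0.582 0.13  0.13 ]
[-2.72  0.29 -0.02] [ 0.   0.2 -0.1] world [0.581 0.12  0.13 ]
[-3.8   0.51 -0.02] [ 0.   0.2 -0.1] world [0.578 0.109 0.13 ]
[-4.9   0.51 -0.01] [ 0.   0.2 -0.1] world [0.572 0.1   0.13 ]
[-5.97  0.29 -0.01] [ 0.   0.2 -0.1] world [0.565 0.092 0.13 ]
[-6.99 -0.14 -0.  ] [ 0.   0.2 -0.1] world [0.556 0.085 0.13 ]
[-7.68 -0.58 -0.  ] [ 0.   0.2 -0.1] world [0.549 0.081 0.13 ]
[-8.3  -1.13  0.  ] [ 0.   0.2 -0.1] world [0.541 0.078 0.13 ]
```

Push slowly along the arc.

Emit:
play_rows([
  [[1, -1, 0, 0, 0, 0, 0], [1, -1.8, 0, 0, 0, 0, 0], [1, -2.7, 0.3, 0, 0, 0, 0], [1, -3.8, 0.5, 0, 0, 0, 0], [1, -3.8, 0.5, 0, 0, 0, 0]],
])

```text
time_s: 4.65
tool_pos: [0.5764, 0.1072, 0.1298]
eef_rot: [0.001, 0.866, 0.5, -0.003]
contact_force: [0.6, -0.3, 0.2]
finger_gap: -0.0003
```

```bash
python3 -c "
from h import *
n=np.array([-.295,-.955])
def peg(th): return np.array([-.115+.055*np.cos(th),.14-.055*np.sin(th)])
a=grab_frame('scene');b=grab_frame('side')
im=np.hstack([cv2.resize(a['frame'][100:250,200:350],(400,400)),cv2.resize(b['frame'][110:260,210:360],(400,400))]);cv2.imwrite('pics/s2.png',im)
rows([st(*(peg(h)-n*.018),.13) for h in (.4,.6,.8,.95,1.1,1.2)],60.3)"
```

```text
t 4.75 pos [0.576  0.1084 0.1294] stand [-0.0572  0.145 ] F [ 0.55 -0.96 -0.26] gap 0.00022683080509823013
[-0.93  0.1  -0.05] [-0.1  0.4 -0.2] world [0.572 0.1   0.13 ]
[-2.01 -0.12 -0.05] [-0.1  0.4 -0.2] world [0.565 0.092 0.13 ]
[-3.02 -0.54 -0.04] [-0.1  0.4 -0.2] world [0.556 0.085 0.13 ]
[-3.72 -0.99 -0.03] [-0.1  0.4 -0.2] world [0.549 0.081 0.13 ]
[-4.33 -1.54 -0.03] [-0.1  0.4 -0.2] world [0.541 0.078 0.13 ]
[-4.7  -1.95 -0.02] [-0.1  0.4 -0.2] world [0.536 0.077 0.13 ]
```

View pics/s2.png

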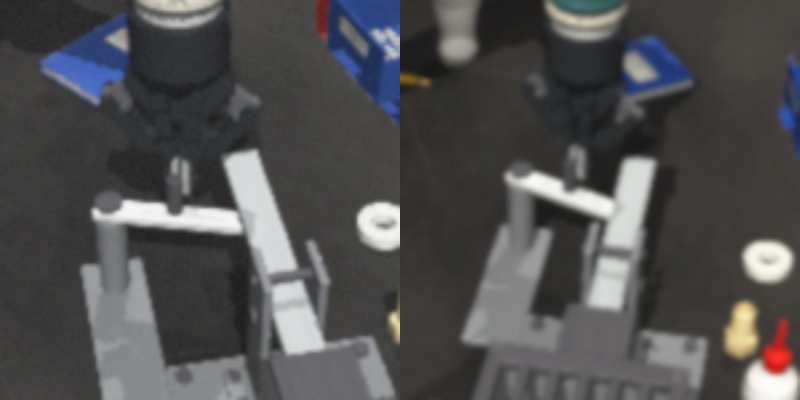

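Emit:
play_rows([
  [[1, -1, 0.1, 0, 0, 0, 0], [1, -2, -0.1, 0, 0, 0, 0], [1, -3, -0.5, 0, 0, 0, 0], [1, -3.7, -1, 0, 0, 0, 0], [1, -4.3, -1.5, 0, 0, 0, 0]],
])

```text
time_s: 5.38
tool_pos: [0.541, 0.078, 0.1296]
eef_rot: [0.001, 0.866, 0.501, -0.004]
contact_force: [1.7, 1.9, -2.6]
finger_gap: -0.0001
```

```bash
python3 -c "
from h import *
n=np.array([-.295,-.955])
def peg(th): return np.array([-.115+.055*np.cos(th),.14-.055*np.sin(th)])
a=grab_frame('scene');b=grab_frame('side')
im=np.hstack([cv2.resize(a['frame'][100:250,200:350],(400,400)),cv2.resize(b['frame'][110:260,210:360],(400,400))]);cv2.imwrite('pics/s3.png',im)
rows([st(*(peg(h)-n*.018),.13) for h in (.95,1.1,1.2,1.3)],60.3)"
```

```text
t 5.475 pos [0.5399 0.0777 0.1296] stand [-0.0858  0.1071] F [ 0.56 -0.45 -0.07] gap 3.614822978087093e-05
[ 0.75  0.61 -0.05] [-0.2  0.5 -0.2] world [0.549 0.081 0.13 ]
[ 0.13  0.07 -0.05] [-0.2  0.5 -0.2] world [0.541 0.078 0.13 ]
[-0.23 -0.34 -0.04] [-0.2  0.5 -0.2] world [0.536 0.077 0.13 ]
[-0.56 -0.79 -0.04] [-0.2  0.5 -0.2] world [0.53  0.077 0.13 ]
```

View pics/s3.png

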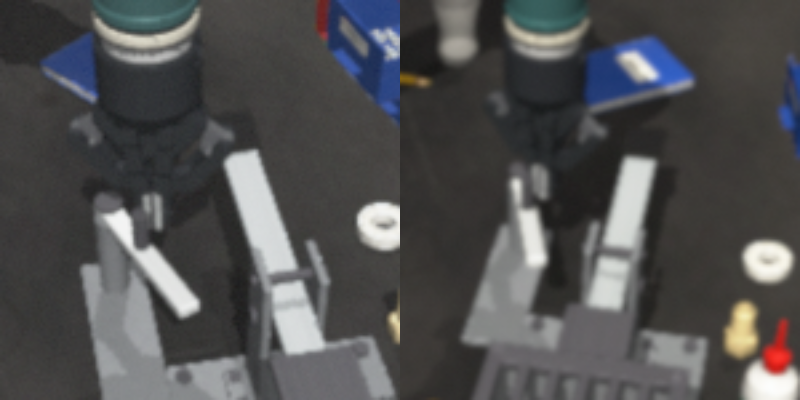

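```bash
python3 -c "
from h import *
a=grab_frame('scene')
p=(M.T@(onz(a,252.5,179.5,.139)[:2]-t));q=(M.T@(onz(a,272,215.5,.103)[:2]-t))
for v in(p,q): d=v-np.array([-.115,.14]);print(v,np.hypot(*d),-np.arctan2(d[1],d[0]))
rows([st(-.08,.127,.14),st(-.06,.15,.2),st(0,.19,.18),st(0,.19,.145)],77.4)"
```

```text
[-0.09618516  0.09155454] 0.051970765985825895 1.2003543848004992
[-0.06950483  0.01859589] 0.12964863272626634 1.2122522113443164
t 5.525 pos [0.5404 0.0778 0.1296] stand [-0.0853  0.1074] F [-0.67 -0.41  0.28] gap 0.00015067948819423883
[ 2.02 -0.08 -1.06] [ -0.2   0.5 -17.3] world [0.55  0.096 0.14 ]
[ 4.76  1.13 -7.09] [ -0.2   0.5 -17.3] world [0.574 0.114 0.2  ]
[10.38  5.67 -5.15] [ -0.2   0.5 -17.3] world [0.642 0.14  0.18 ]
[10.41  5.68 -1.65] [ -0.2   0.5 -17.3] world [0.642 0.14  0.145]
```

Stop at ~1.2 rad, tip radius 130 mm checks. Now back off, rise and go above the pad.

Emit:
play_rows([
  [[1, 2, -0.1, -1, 0, 0, 0], [1, 4, 0.5, -6, 0, 0, -6], [1, 7, 3, -7, 0, 0, -12], [1, 10.4, 5.7, -6, 0, 0, -17], [1, 10.4, 5.7, -4, 0, 0, -17]],
])

```text
time_s: 6.15
tool_pos: [0.6467, 0.1435, 0.1703]
eef_rot: [0.001, 0.782, 0.624, -0.001]
contact_force: [-1.0, -0.0, -0.3]
finger_gap: -0.0002
```

```bash
python3 -c "
from h import *
a=grab_frame('scene');b=grab_frame('side')
im=np.hstack([cv2.resize(a['frame'][100:250,200:350],(400,400)),cv2.resize(b['frame'][110:260,210:360],(400,400))]);cv2.imwrite('pics/s4.png',im)
def pp(f): return 190*np.cos(f)+15*np.sin(f),110+15*np.cos(f)-190*np.sin(f)
T=[st(0,.19,.145)]
for f in (0,.1,.2,.3,.38): y,z=pp(f);T.append(st(0,y/1000,z/1000+.017))
rows(T,77.4)"
```

```text
t 6.25 pos [0.6402 0.1402 0.1662] stand [-0.0015  0.19  ] F [-0.89 -0.82 -1.35] gap -4.497914978228743e-05
[0.03 0.17 2.12] [-0.6  0.6 -0.2] world [0.642 0.14  0.145]
[0.03 0.17 2.42] [-0.6  0.6 -0.2] world [0.642 0.14  0.142]
[0.1  0.19 4.32] [-0.6  0.6 -0.2] world [0.642 0.14  0.123]
[-0.01  0.21  6.22] [-0.6  0.6 -0.2] world [0.641 0.139 0.104]
[-0.32  0.23  8.1 ] [-0.6  0.6 -0.2] world [0.641 0.136 0.085]
[-0.7   0.25  9.58] [-0.6  0.6 -0.2] world [0.64  0.132 0.07 ]
```

View pics/s4.png

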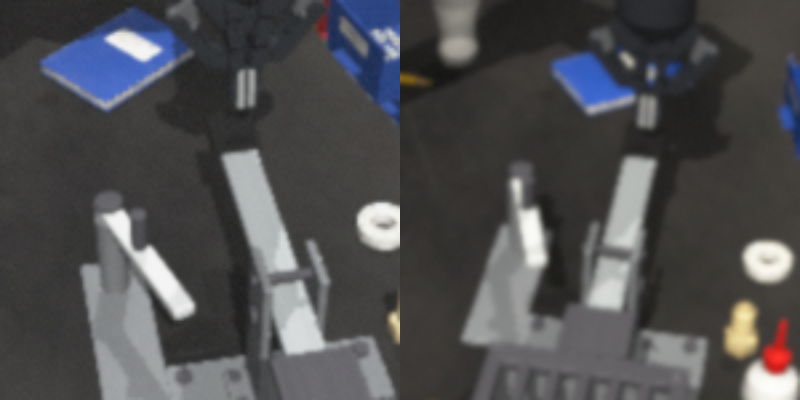

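Emit:
play_rows([
  [[1, 0, 0.2, 1.5, 0, 0, 0], [1, 0, 0.2, 2.4, 0, 0, 0], [1, 0.1, 0.2, 3.2, 0, 0, 0], [1, 0, 0.2, 4.2, 0, 0, 0], [1, 0, 0.2, 5, 0, 0, 0]],
])

```text
time_s: 6.88
tool_pos: [0.642, 0.1392, 0.1173]
eef_rot: [-0.0, 0.782, 0.623, -0.007]
contact_force: [-1.6, -0.5, 7.6]
finger_gap: -0.0003
```

```bash
python3 -c "
from h import *
a=grab_frame('scene');b=grab_frame('side')
im=np.hstack([cv2.resize(a['frame'][100:250,200:350],(400,400)),cv2.resize(b['frame'][110:260,210:360],(400,400))]);cv2.imwrite('pics/s5.png',im)
def pp(f): return 190*np.cos(f)+15*np.sin(f),110+15*np.cos(f)-190*np.sin(f)
T=[]
for f in (.2,.3,.38,.4): y,z=pp(f);T.append(st(0,y/1000,z/1000+.017))
rows(T,77.4)"
```

```text
t 6.975 pos [0.6419 0.1392 0.1167] stand [0.0004 0.1894] F [-0.31 -0.19  5.03] gap -0.00012088292242081855
[-0.   -0.03  1.27] [-0.5  0.6 -0.3] world [0.641 0.139 0.104]
[-0.31 -0.01  3.15] [-0.5  0.6 -0.3] world [0.641 0.136 0.085]
[-0.69  0.    4.63] [-0.5  0.6 -0.3] world [0.64  0.132 0.07 ]
[-0.8   0.01  4.99] [-0.5  0.6 -0.3] world [0.64  0.131 0.067]
```

View pics/s5.png

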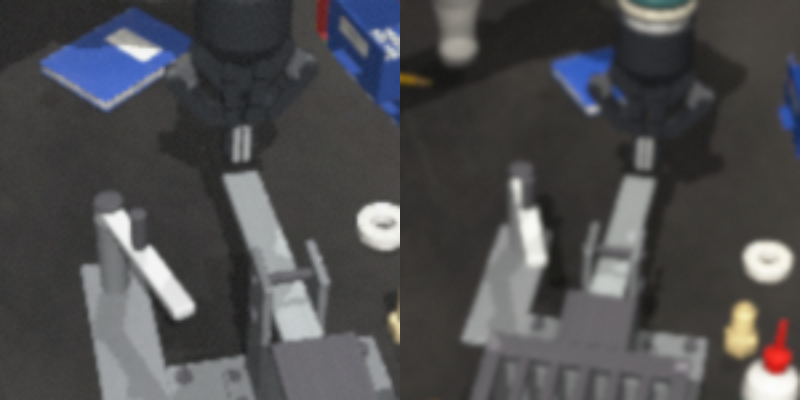

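Pad going down at 5 N, tongue rising. Continue to ~0.38 rad.

Emit:
play_rows([
  [[1, 0, 0, 1.2, 0, 0, 0], [1, -0.2, 0, 2.3, 0, 0, 0], [1, -0.4, 0, 3.3, 0, 0, 0], [1, -0.6, 0, 4.2, 0, 0, 0], [1, -0.7, 0, 4.7, 0, 0, 0]],
])

```text
time_s: 7.6
tool_pos: [0.641, 0.1322, 0.0712]
eef_rot: [0.0, 0.782, 0.623, -0.006]
contact_force: [-1.0, 0.4, 8.5]
finger_gap: -0.0003
```

Emit:
play_rows([
  [[1, 0, 0, 0, 0, 0, 0], [1, 0, 0, 0, 0, 0, 0], [1, 0, 0, 0, 0, 0, 0]],
])

```text
time_s: 7.98
tool_pos: [0.6414, 0.1329, 0.0717]
eef_rot: [0.0, 0.782, 0.623, -0.005]
contact_force: [-0.1, 1.1, 5.4]
finger_gap: 0.0001
```

```bash
python3 -c "
from h import *
a=grab_frame('scene');b=grab_frame('side')
im=np.hstack([cv2.resize(a['frame'][140:290,220:370],(400,400)),cv2.resize(b['frame'][150:300,210:360],(400,400))]);cv2.imwrite('pics/s6.png',im)
# expected edge location for various heights: hinge stand y -.28,z .126
for h in (.1315,.15,.16,.17,.175):
    r=np.hypot(.215,.0055);y=-.28+np.sqrt(r*r-(h-.126)**2)
    for s,(p,ox,oy) in (('scene',(a,220,140)),('side',(b,210,150))): print(h,s,[((proj(p,st(x,y,h))-[ox,oy])/.375+[400*(s=='side'),0]).round(0) for x in(-.03,.03)])
rows([st(0,.18,.07)],77.4)"
```

```text
0.1315 scene [array([217., 254.]), array([301., 242.])]
0.1315 side [array([565., 197.]), array([634., 207.])]
0.15 scene [array([218., 238.]), array([304., 226.])]
0.15 side [array([565., 182.]), array([635., 192.])]
0.16 scene [array([219., 230.]), array([306., 217.])]
0.16 side [array([565., 175.]), array([635., 184.])]
0.17 scene [array([221., 223.]), array([309., 210.])]
0.17 side [array([565., 167.]), array([635., 177.])]
0.175 scene [array([221., 219.]), array([310., 206.])]
0.175 side [array([564., 164.]), array([635., 173.])]
t 8.075 pos [0.6414 0.1329 0.0717] stand [0.0013 0.1831] F [0.2  1.93 5.39] gap -0.00012921499876893586
[-0.31 -0.13  0.17] [-0.3  0.5 -0.3] world [0.639 0.13  0.07 ]
```

View pics/s6.png

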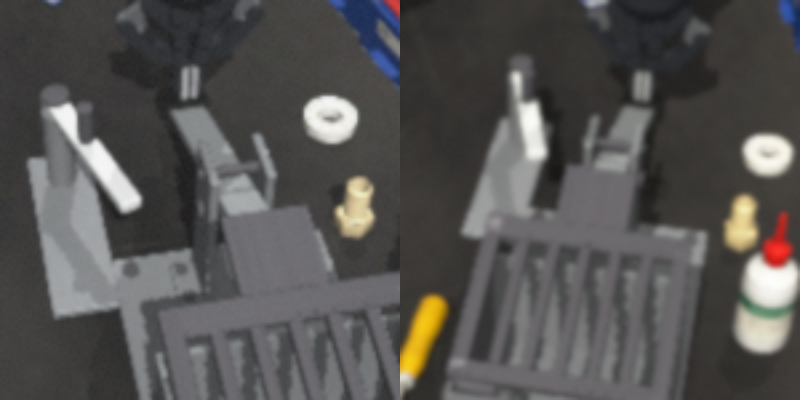

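Emit:
play_rows([
  [[1, 0, 0, 0.1, 0, 0, 0], [1, 0, 0, 0.1, 0, 0, 0], [1, 0, 0, 0.1, 0, 0, 0], [1, 0, 0, 0.1, 0, 0, 0], [1, 0, 0, 0.1, 0, 0, 0]],
])

```text
time_s: 8.7
tool_pos: [0.6415, 0.1328, 0.0712]
eef_rot: [0.001, 0.782, 0.623, -0.005]
contact_force: [-1.0, 0.2, 6.7]
finger_gap: -0.0002
```

```bash
python3 -c "
from h import *
o=get_obs();print(o['tool_pos'],o['contact_force'],abs(o['qd']).max())
for n in ('scene','side'):
    p=grab_frame(n)
    for l in ('oil_bottle','union_1','ptfe_roll','screwdriver_2'):
        r=search_frame(p,l);print(n,l,np.round(r[0]['xyz'],3) if r else None)
o=get_obs();print(o['tool_pos'],o['contact_force'],abs(o['qd']).max())
print(sign_off())"
```

```text
[0.64149912 0.13280338 0.0712297 ] [-0.96434555  0.16898781  6.70489768] 0.001985380522713331
scene oil_bottle [ 0.723 -0.157  0.077]
scene union_1 [ 0.729 -0.029  0.026]
scene ptfe_roll [0.773 0.086 0.012]
scene screwdriver_2 [ 0.418 -0.17   0.02 ]
side oil_bottle [ 0.732 -0.158  0.069]
side union_1 None
side ptfe_roll [0.767 0.092 0.014]
side screwdriver_2 [0.527 0.064 0.101]
[0.64149711 0.13275919 0.07123718] [-2.17353991  0.42722883  6.85094757] 0.0012270774215584188
the job is handed in; nothing more can be done
None
```

I pushed the stop clear by its peg with closed fingers, pressed the lever's pad down, and handed the job in about 9 s into the 40 s limit, still holding it. No verdict was reported.

- **Swing stop:** it measured about 1.2 rad from the picture (0.8 is clear). The peg radius came out at 52 mm against the stated 55, and the tip radius at 129.6 mm against 130.
- **Grate:** the free edge sits at about 0.171 m in both views, roughly 39 mm above its shut height.
- **Hold:** the fingers were pressing with about 6.7 N and the arm was at rest, with joint speeds below 0.002 rad/s.
- **Loose things:** in the scene view all four are within about 5 mm of where they started. In the side view the network missed the union and gave a wrong position for the screwdriver, (0.527, 0.064, 0.101), which lies at the stop. The last pictures I viewed, just before the final hold, still show the union and the screwdriver handle in place.

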